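# Clear and peel off the top fitting tray

## Task

On the clinic desk, two things lie in the top tray of a nested stack: put the charging case into the square bin and the small cleaning brush into the long bin. Then peel the emptied top tray off the clinging stack by its upright ear: raise the ear's corner first while the opposite corner still rests in the stack, and do not pull the trays below up with it. Carry it over to the round mat and present it there, held level and face up a good hand's breadth (15 cm or more) above the desk; finish while still holding it, and leave the other things on the desk alone.

Things in the scene. Friction and masses are not known exactly. Their poses are not given: they have to be found in the camera images.
- tray_middle (a point): Top tray, white formed plastic, 200 x 190 mm over its rim (x by y), 22 mm deep, inside floor 172 x 162 mm and 3 mm thick, 110 g. This point is its middle, 11 mm above its underside; z is up out of the tray. Seated in the stack, its underside is 38 mm and its rim's top 60 mm above the desk. Its rim is pinched by four sprung rubber nubs, each holding it with about 3 to 7 N.
- tray_ear (a point): Grip point of the tray's upright ear at its +x +y corner (85, 80, 42 mm from the middle of its underside): a solid plate 10 mm thick, 34 mm wide, whose faces look along the line at 45 deg between the tray's +x and +y axes, so it is pinched along that line. It stands 32 mm above the rim; this point is 20 mm above the rim, 12 mm below the ear's top. Axes: the tray's.
- tray_far (a point): The tray's corner opposite to the ear, at the underside of its floor (-90, -85, 0 mm from the middle of the underside). Tilting the tray 0.25 rad (14 deg) about this corner, ear end up, frees it from all nubs one after another; then it lifts off freely. Axes: the tray's.
- seat_far (a point): Fixed point of the stack's holder where tray_far lies when the tray is fully seated, 38 mm above the desk.
- stack (a joint): How far the trays below have been pulled up along their guides, m; 0 is fully down, at most 0.06. They weigh 0.75 kg and drop back by themselves. Four sprung rubber nubs on them cling to the top tray's two x-wise sides, 60 mm either side of the middle: a straight pull on the tray brings these trays along.
- case_middle (a point): Hearing-aid charging case, black rounded box 58 x 36 x 30 mm (x, y, z), 60 g, lying flat in the top tray. This point is its centre.
- brush_middle (a point): Hearing-aid cleaning brush with a square black handle, lying flat in the top tray along its own x axis: 114 mm long, handle 16 x 16 mm, bristles at the +x end, 30 g. This point is the middle of it, 8 mm above its underside; the handle runs from 52 mm behind it to 38 mm ahead of it.
- square_bin: Square open bin, grey plastic, fixed, 120 x 125 mm (x by y), 30 mm high, walls and floor about 4 mm. Origin: centre of its underside, on the desk.
- long_bin: Long open bin, grey plastic, fixed, 165 x 90 mm (x by y), 30 mm high, walls and floor about 4 mm. Origin: centre of its underside, on the desk; x runs along its length.
- mat: Round black rubber mat, 130 mm across, 4 mm thick, fixed. Origin: centre of its underside, on the desk.
Not all that is in view belongs to the job. What is shaped like the part that bears case_middle but orange or pink is not meant.

How it is judged:
By the outcome, as a careful person would: the job done as asked, in the order asked, and still so for the second after the job is handed in, while the arm keeps its last pose, push and grip.
It also fails if it takes over 72 s, if anything falls off the work surface, if the arm or the gripper's body presses on something with over 40 N, if the wrist force passes 120 N, or if a joint passes its speed limit or range.

## Robot

A 7-joint arm with a two-finger parallel gripper is mounted at the origin on the work surface. World frame = base frame: x ahead of the robot, y to its left, z up, the work surface at z = 0. Lengths are in m, angles in rad, forces in N, time in s.
With the tool pointing down it reaches from about 0.425 to 0.875 m from the base axis. Payload 4.7 kg.
Tool frame: the origin (TCP) lies midway between the tips of the shut fingers; the grasp point (between the pads) lies 19 mm behind it; z points along the fingers, y is the direction in which the jaws open and shut (so a half turn about z gives the same grasp; the last joint's range is limited). The gripper opens to 87 mm and grips with 3 to 60 N. Pads are 19 mm wide; open, the fingers measure 117 mm over their backs; the gripper's body (75 mm by 190 mm) begins 51 mm behind the grasp point.
Start: joints at [-1.291, 0.321, -0.07, 1.45, 0.023, 1.371, -0.057], TCP at [0.171, 0.627, 0.223] pointing down, gripper open.
Joint ranges: [-2.86, 2.86], [-0.3, 2.09], [-1.38, 1.24], [0.06, 2.45], [-1.56, 4.7], [0.09, 2.05], [-2.69, 2.69]. Speed limits (rad/s): [2.57, 2.57, 3.14, 3.14, 3.14, 3.14, 3.14].

## Interface

Orientations are given as a rotation vector (axis times angle).
In Python, from bench import get_state, eyes, job gives the robot as it stands. The module is installed in compiled form; this text tells all that it offers.
- The arm moves only by the shell command python3 -m jog 'ROWS' [FORCE]. ROWS is JSON, a list that holds one entry, the list of rows, each a list of 5 numbers: the opening, from 0 (shut) to 1 (fully open), then the shift along the tool's x, y, z in units of 40 mm (1.0 is 40 mm), then the turn about the tool's z in units of 5 degrees (1.0 is 5 degrees). In form: [[[jaw, dx, dy, dz, turn], ...]]. A call has 1 to 10 rows; each row shifts and turns the commanded pose from where the row before left it, along the tool's axes as they then stand; what a row does not reach is not made up. A row lasts 1/8 s, in which the tool goes at most 62.5 mm and 10.7 degrees, less where a joint would pass 70% of its speed; a pose out of reach is approached as far as the arm can. A call is refused whole if a number of a shift passes 1 or a number of a turn 1, either way. A call with a gripper value outside its range is refused whole. The fingers move at their own pace and stop on an object; FORCE is the grip in N (left out, the last holds). Time passes only in rows, so rows that do not move let the fingers close. It gives the time, the measured TCP pose, the force and the opening at its end, in the units of the state.
- get_state(): the state, without advancing time (a new reading comes with each control period).
- eyes.get_image(name): name is "side" or "top" or "wrist"; returns (picture, depth): 480x640x3 uint8, red, green, blue; 480x640 float32, m along the optical axis (not along the pixel's ray), 0 where there is no reading.
- eyes.camera_params(name): a dict with "camera_matrix" (3x3 intrinsics, pixels), "pose" (4x4, takes a point from camera to world coordinates); the wrist camera has in their place "mount" (4x4, takes a point from camera to tool coordinates, whose origin is the TCP and whose axes are the flange's). Camera axes: x right, y down, z forward; pixel columns grow to the right and rows downward; lengths in m; the calibration is good to about 2 mm. The wrist camera is an equidistant fisheye: a pixel r from the principal point sees the ray r / f radians off the axis. A picture is of the moment at which its call begins: read the wrist's pose just before it. camera_params takes no time and is no camera call.
- job.close_job(): hands the job in, once; it reports no verdict.
The state is a dict: "time": time; "joint_positions": joint angles; "qd": joint speeds; "joint_torque": joint torques, N m; "position": TCP position; "tool_rot": TCP orientation; "ft_force": force on the tool from outside, world axes, zero at the start; "torque": the same for the moment, N m; "grip_width": opening from 0.0 (shut) to 1.0 (fully open).
Only numpy, scipy, OpenCV 4.12 (cv2) and the standard library are available. Lean on these libraries where they do the work, as an engineer would, in place of code of your own. Each camera call takes 0.05 s, during which the arm holds its last target. There are 200 camera calls.

## Working session

There is one attempt and no reset: what is moved stays moved. The work goes in short steps, Python scripts to look and compute and a shell command to move; the robot and the scene stay as the last step left them, time stands still between calls to the robot, and variables do not carry over. Pictures are saved under pics/ and viewed, about 8 in all and at most 12, crops included, and the job is handed in when it is done.

```bash
mkdir -p pics
cat > h.py <<'E'
import numpy as np, cv2
from scipy.spatial.transform import Rotation as R
from bench import get_state, eyes, job
def snap(n,f,crop=None,s=1):
    im,d=eyes.get_image(n); np.savez('/tmp/%s.npz'%f,im=im,d=d)
    o=im if crop is None else im[crop[1]:crop[3],crop[0]:crop[2]]
    o=cv2.resize(o,None,fx=s,fy=s,interpolation=cv2.INTER_CUBIC)
    cv2.imwrite('pics/%s.png'%f,o[...,::-1]); return im,d
def w(n,d,u,v,z=None):
    p=eyes.camera_params(n);K=p['camera_matrix'];T=np.array(p['pose'])
    ray=np.linalg.solve(K,[u,v,1.]);
    if z is None:
        q=d[max(0,int(v)-1):int(v)+2,max(0,int(u)-1):int(u)+2];q=q[q>0];k=np.median(q) if q.size else 0
    else: k=(z-T[2,3])/(T[:3,:3]@ray)[2]
    return T[:3,:3]@(ray*k)+T[:3,3]
E
python3 - <<'E'
from h import *
snap('top','t0'); snap('side','s0')
s=get_state(); print(s)
for n in('top','side'):print(eyes.camera_params(n))
print(eyes.camera_params('wrist'))
E
```

```text
{'time': 0.1, 'joint_positions': array([-1.2908867 ,  0.32175465, -0.07006671,  1.45155041,  0.0226356 ,
        1.37078887, -0.0568723 ]), 'qd': array([-0.00026841,  0.00020799, -0.0017993 , -0.0038763 ,  0.00081275,
        0.00233088,  0.00018921]), 'joint_torque': array([ 2.63624552e-04, -4.92568803e+01, -4.05470403e-01, -3.13403070e+01,
       -6.41259528e-02,  3.94364214e-02,  6.60993760e-05]), 'position': array([0.17068995, 0.62668005, 0.2215683 ]), 'tool_rot': array([-4.16221108e-01, -3.11380180e+00,  2.69006390e-03]), 'ft_force': array([ 0.53174761, -0.13320001,  0.31409721]), 'torque': array([ 0.02745178, -0.01434289, -0.04399177]), 'grip_width': 1.0018902863117918}
{'camera_matrix': array([[487.50383308,   0.        , 316.96106851],
       [  0.        , 487.50383308, 241.41342577],
       [  0.        ,   0.        ,   1.        ]]), 'pose': array([[ 0.01045545, -0.99726312,  0.07319124,  0.48888323],
       [-0.99891745, -0.00709873,  0.04597318, -0.06159851],
       [-0.04532779, -0.07359267, -0.99625775,  0.81343707],
       [ 0.        ,  0.        ,  0.        ,  1. 
[... 262 characters left out ...]
-0.37613433,  0.59478253, -0.71046232,  0.52062989],
       [-0.01645456, -0.77093685, -0.636699  ,  0.58019725],
       [ 0.        ,  0.        ,  0.        ,  1.        ]])}
{'camera_matrix': array([[371.64829954,   0.        , 320.50899503],
       [  0.        , 371.64829954, 232.06998668],
       [  0.        ,   0.        ,   1.        ]]), 'mount': array([[-6.00798094e-04, -9.65867388e-01, -2.59036344e-01,
         6.95869497e-02],
       [ 9.99999817e-01, -5.60588805e-04, -2.29093483e-04,
        -7.68757438e-04],
       [ 7.60610499e-05, -2.59036434e-01,  9.65867548e-01,
        -1.60318780e-01],
       [ 0.00000000e+00,  0.00000000e+00,  0.00000000e+00,
         1.00000000e+00]])}
```

View pics/t0.png

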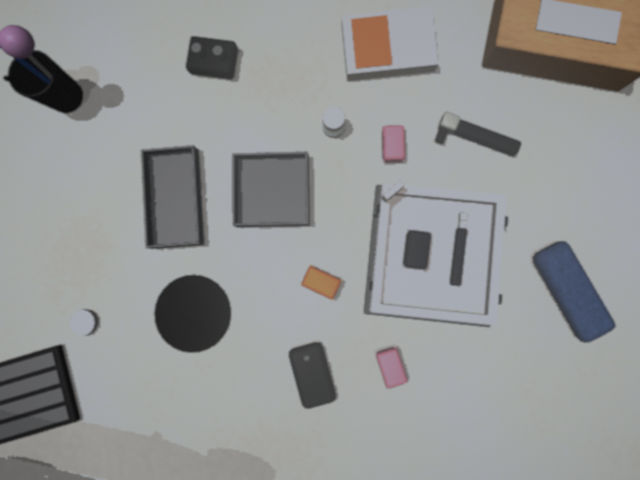

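View pics/s0.png

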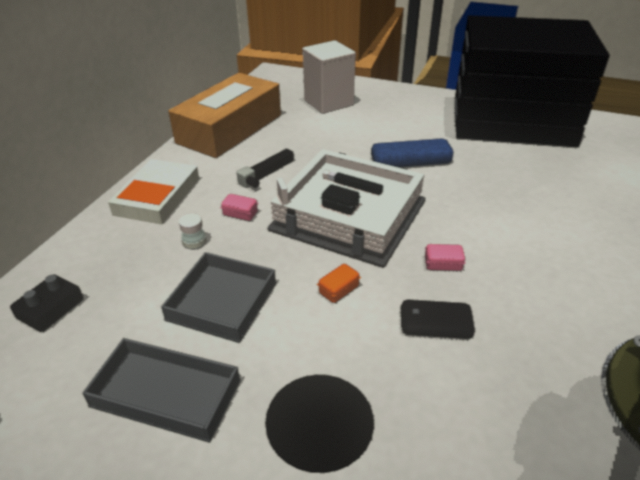

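In the top picture, the case candidates are the black box in the tray (417,250), pink (394,143) and (392,367), orange (322,282), the phone (312,375) and the knob box (212,58). The brush candidates are the one in the tray (459,250) and the hammer-like one (480,133). By the description I choose the two in the tray, and I check them in a close crop.

Run:
```python
from h import *
d=np.load('/tmp/t0.npz');im=d['im'];D=d['d']
cv2.imwrite('pics/c1.png',cv2.resize(im[170:335,355:520],None,fx=3.6,fy=3.6,interpolation=cv2.INTER_CUBIC)[...,::-1])
for nm,q in dict(square=[(234,154),(307,153),(309,226),(234,225)],long=[(143,150),(197,147),(204,244),(148,247)]).items():
    P=np.array([w('top',D,*p,z=.03) for p in q]);print(nm,P.round(3).tolist(),P.mean(0).round(3))
print('mat',w('top',D,193,313.5,z=.004))
for p in [(417,250),(459,250),(440,300),(393,190)]:print(p,w('top',D,*p))
```

```text
square [[0.69, 0.113, 0.03], [0.691, -0.008, 0.03], [0.571, -0.012, 0.03], [0.572, 0.11, 0.03]] [0.631 0.051 0.03 ]
long [[0.697, 0.266, 0.03], [0.702, 0.175, 0.03], [0.541, 0.159, 0.03], [0.535, 0.251, 0.03]] [0.619 0.213 0.03 ]
mat [0.42633779 0.18142867 0.004     ]
(417, 250) [ 0.53141253 -0.17874858  0.07222775]
(459, 250) [ 0.53276297 -0.24497502  0.05751237]
(440, 300) [ 0.45544807 -0.21882666  0.04128739]
(393, 190) [ 0.61919666 -0.14057409  0.09266728]
```

View pics/c1.png

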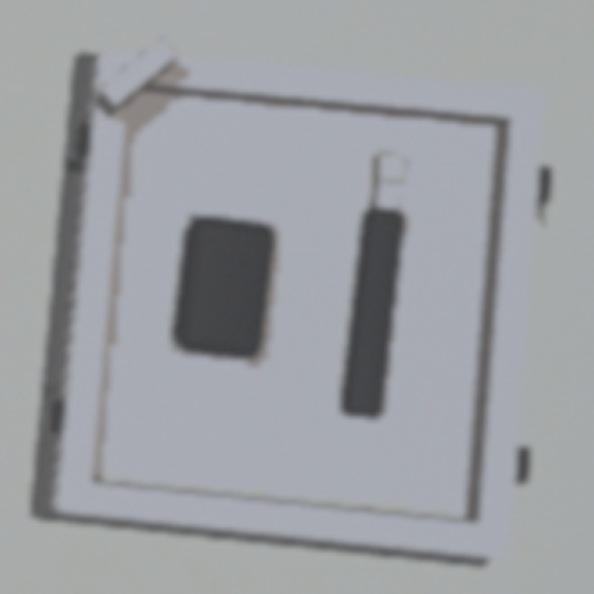

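```bash
cat >> h.py <<'E'
def pose():
    s=get_state();return np.array(s['position']),R.from_rotvec(s['tool_rot'])
def to(x,y,z,yawy):
    """units for a down-pointing tool: jaw axis (y) at world angle yawy deg, mod 180"""
    p,r=pose();M=r.as_matrix();dl=M.T@(np.array([x,y,z])-p)/.04
    a=np.degrees(np.arctan2(M[1,1],M[0,1]));t=(a-yawy+90)%180-90
    print('shift units',dl.round(2),'turn units',round(t/5,2),'jaw ang',round(a,1),'toolz',M[:,2].round(3),'pos',p.round(4))
E
python3 - <<'E'
from h import *
o=lambda q,z:np.array([w('top',0,355+u/3.6,170+v/3.6,z=z) for u,v in q])
T=o([(98,53),(543,90),(490,562),(53,515)],.06)
print(T.round(4).tolist(),T.mean(0))
print('sides',[np.linalg.norm(T[i]-T[i-1]).round(4) for i in range(4)])
def yaw(a,b):return np.degrees(np.arctan2(*(b-a)[[1,0]]))
print('yaw',yaw(T[3],T[0]),yaw(T[2],T[1]),yaw(T[1],T[0])-90,yaw(T[2],T[3])-90)
C=o([(190,217),(276,223),(263,357),(174,348)],.071);print('case',C.mean(0),yaw(C[3],C[0]),yaw(C[2],C[1]),yaw(C[1],C[0])-90)
B=o([(365,208),(405,211),(382,417),(342,413)],.057);f=(B[0]+B[1])/2;b=(B[2]+B[3])/2
print('brush handle mid',B.mean(0),'yaw',yaw(b,f),np.linalg.norm(f-b))
for z in (.06,.092):print('ear top',o([(95,92),(165,38),(180,55),(115,110)],z).round(4).tolist())
c=C.mean(0);to(c[0],c[1],.06,yaw(C[3],C[0])+90)
E
```

```text
[[0.6334, -0.1275, 0.06], [0.6177, -0.3163, 0.06], [0.4181, -0.291, 0.06], [0.4351, -0.1086, 0.06]] [ 0.52607241 -0.21085     0.06      ]
sides [np.float64(0.1991), np.float64(0.1894), np.float64(0.2013), np.float64(0.1831)]
yaw -5.435368203399123 -7.234259045505675 -4.729956756631779 -5.332618069528195
case [ 0.53230141 -0.17999334  0.071     ] -7.055099301056506 -5.842154860526031 -3.692729482005774
brush handle mid [ 0.52261738 -0.24462558  0.057     ] yaw -6.90504164810893 0.08831535818888306
ear top [[0.6163, -0.1262, 0.06], [0.64, -0.1563, 0.06], [0.6326, -0.1627, 0.06], [0.6085, -0.1348, 0.06]]
ear top [[0.6109, -0.1235, 0.092], [0.6335, -0.1522, 0.092], [0.6264, -0.1584, 0.092], [0.6035, -0.1317, 0.092]]
shift units [-14.02 -17.08   4.07] turn units -1.63 jaw ang 74.8 toolz [-0.    -0.002 -1.   ] pos [0.1707 0.6267 0.2216]
```

```bash
python3 -m jog '[[[0.6,-1,-0.9,0,0],[0.6,-1,-0.9,0,0],[0.6,-1,-0.9,0,0],[0.6,-1,-0.9,0,0],[0.6,-1,-0.9,0,0],[0.6,-1,-0.9,0,0],[0.6,-1,-0.9,0,0],[0.6,-1,-0.9,0,0],[0.6,-1,-0.9,0,0],[0.6,-1,-0.9,0,0]]]' && python3 -m jog '[[[0.6,-0.5,-1,0,0],[0.6,-0.5,-1,0,0],[0.6,-0.5,-1,0,0],[0.6,-0.5,-1,0,0],[0.6,-0.5,-1,0,0],[0.6,-0.5,-1,0,0],[0.6,-0.5,-1,0,0],[0.6,-0.5,-1,0,-0.8],[0.6,0,0,0,-0.8],[0.6,0,0,0,0]]]'; python3 -c "
from h import *
to(.5323,-.18,.1,84)"
```

```text
time: 1.35
position: [0.4627, 0.1731, 0.2224]
tool_rot: [-0.416, -3.114, -0.0]
ft_force: [1.3, 0.9, -0.7]
grip_width: 0.598
time: 2.6
position: [0.5321, -0.1763, 0.222]
tool_rot: [-0.201, -3.134, -0.0]
ft_force: [0.6, 0.2, 0.0]
grip_width: 0.6
shift units [-0.02 -0.09  3.05] turn units -0.27 jaw ang 82.7 toolz [-0.001  0.    -1.   ] pos [ 0.5321 -0.1763  0.222 ]
```

```bash
python3 -m jog '[[[0.6,0,-0.1,1,-0.3],[0.6,0,0,1,0],[0.6,0,0,1,0],[0.6,0,0,0.8,0],[0.6,0,0,0.6,0],[0.6,0,0,0,0],[0.3,0,0,0,0],[0.2,0,0,0,0],[0.2,0,0,0,0],[0.2,0,0,0,0]]]' 15; python3 -c "
from h import *
to(.5323,-.18,.045,84)"
```

```text
time: 3.85
position: [0.533, -0.1799, 0.0478]
tool_rot: [0.157, 3.136, 0.001]
ft_force: [-0.7, 1.8, 5.9]
grip_width: 0.408
shift units [ 0.02 -0.    0.07] turn units 0.06 jaw ang 84.3 toolz [ 0.002  0.    -1.   ] pos [ 0.533  -0.1799  0.0478]
```

```bash
python3 -m jog '[[[0.2,0,0,-0.5,0],[0.2,0,0,-1,0],[0.2,0,0,-1,0],[0.2,0,0,-0.8,0],[0.2,0,0,0,0]]]'; python3 -c "
from h import *
to(.631,.051,.016,84)"
```

```text
time: 4.47
position: [0.5337, -0.181, 0.1822]
tool_rot: [0.157, 3.131, -0.001]
ft_force: [-1.0, -0.6, -0.8]
grip_width: 0.415
shift units [-1.81  6.02  4.17] turn units 0.05 jaw ang 84.2 toolz [ 0.006 -0.001 -1.   ] pos [ 0.5337 -0.181   0.1822]
```

```bash
python3 -m jog '[[[0.2,-0.3,1,0,0],[0.2,-0.3,1,0,0],[0.2,-0.3,1,0,0],[0.2,-0.3,1,0,0],[0.2,-0.3,1,0,0],[0.2,-0.3,1,0,0],[0.2,0,0,1,0],[0.2,0,0,1,0],[0.2,0,0,1,0],[0.2,0,0,0.8,0]]]' && python3 -m jog '[[[0.2,0,0,0.3,0],[0.2,0,0,0,0],[0.5,0,0,0,0],[0.7,0,0,0,0],[0.7,0,0,0,0],[0.7,0,0,-1,0],[0.6,0,0,-1,0],[0.45,0,0,-1,0],[0.45,0,0,-1,0],[0.45,0,0,0,0]]]'
python3 - <<'E'
from h import *
snap('top','t1',(130,130,520,340),2)
to(.5226,-.2446,.1,83.5)
E
```

```text
time: 5.72
position: [0.6259, 0.0513, 0.0239]
tool_rot: [-0.157, -3.135, 0.002]
ft_force: [0.8, 0.7, -0.5]
grip_width: 0.418
time: 6.98
position: [0.6301, 0.0515, 0.1791]
tool_rot: [0.157, 3.13, 0.003]
ft_force: [0.7, 0.2, -0.1]
grip_width: 0.463
shift units [ 1.91 -7.64  1.9 ] turn units 0.15 jaw ang 84.3 toolz [ 0.004  0.001 -1.   ] pos [0.6287 0.0517 0.1766]
```

View pics/t1.png

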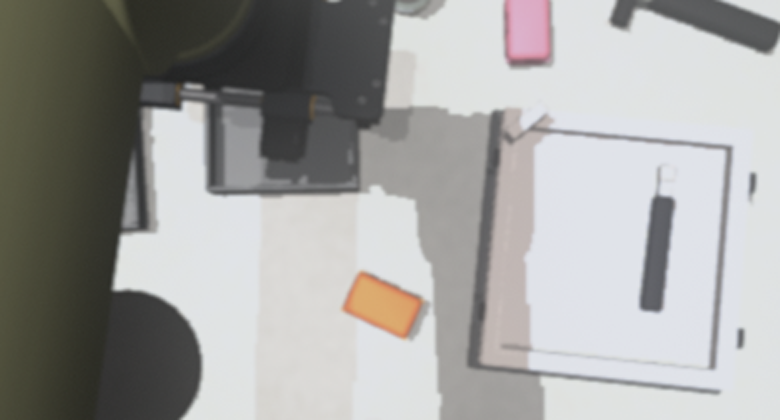

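The case is gone from the tray (crop, brush at 657,250 unmoved). The arm hides the bin, so I'll check that later. Brush next.

```bash
python3 -m jog '[[[0.45,0.24,-0.95,0,0],[0.45,0.24,-0.95,0,0],[0.45,0.24,-0.95,0,0],[0.45,0.24,-0.95,0,0],[0.45,0.24,-0.95,0,0],[0.45,0.24,-0.95,0,0],[0.45,0.24,-0.95,0,0],[0.45,0.24,-0.95,0,0],[0.45,0,0,1,0.2],[0.45,0,0,0,0]]]'; python3 -c "
from h import *
to(.5226,-.2446,.044,83.3)"
```

```text
time: 8.28
position: [0.5178, -0.242, 0.131]
tool_rot: [-0.185, -3.129, -0.003]
ft_force: [-0.7, 1.0, -0.5]
grip_width: 0.451
shift units [-0.14 -0.05  2.17] turn units -0.01 jaw ang 83.2 toolz [-0.007  0.002 -1.   ] pos [ 0.5178 -0.242   0.131 ]
```

```bash
python3 -m jog '[[[0.45,-0.1,-0.05,0.9,0],[0.45,0,0,0.8,0],[0.45,0,0,0.3,0],[0.45,0,0,0,0],[0.45,0,0,0,0]]]'; python3 -c "
from h import *
to(.5226,-.2446,.044,83.3)"
```

```text
time: 8.9
position: [0.5257, -0.2459, 0.056]
tool_rot: [0.184, 3.134, -0.001]
ft_force: [-0.2, 0.5, 0.8]
grip_width: 0.449
shift units [0.08 0.02 0.3 ] turn units -0.0 jaw ang 83.3 toolz [ 0.002 -0.001 -1.   ] pos [ 0.5257 -0.2459  0.056 ]
```

```bash
python3 -m jog '[[[0.45,0.05,0,0.25,0],[0.45,0,0,0,0],[0.1,0,0,0,0],[0.05,0,0,0,0],[0.05,0,0,0,0],[0.05,0,0,0,0]]]' 15 ; python3 -m jog '[[[0.05,0,0,-0.6,0],[0.05,0,0,-1,0],[0.05,0,0,-1,0],[0.05,0,0,-0.9,0],[0.05,0,0,0,0]]]'; python3 -c "
from h import *
to(.615,.213,.02,96)"
```

```text
time: 9.65
position: [0.5227, -0.2454, 0.0447]
tool_rot: [0.184, 3.136, 0.0]
ft_force: [-0.4, -0.4, 0.4]
grip_width: 0.184
time: 10.28
position: [0.5244, -0.2464, 0.1877]
tool_rot: [0.184, 3.13, -0.001]
ft_force: [-0.3, -0.1, -0.7]
grip_width: 0.185
shift units [-0.88 11.67  4.19] turn units -2.55 jaw ang 83.3 toolz [ 0.006 -0.001 -1.   ] pos [ 0.5244 -0.2464  0.1877]
```

```bash
python3 -m jog '[[[0.05,-0.08,0.97,0,0],[0.05,-0.08,0.97,0,0],[0.05,-0.08,0.97,0,0],[0.05,-0.08,0.97,0,0],[0.05,-0.08,0.97,0,0],[0.05,-0.08,0.97,0,0],[0.05,-0.08,0.97,0,0],[0.05,-0.08,0.97,0,0],[0.05,-0.08,0.97,0,0],[0.05,-0.08,0.97,0,0]]]' && python3 -m jog '[[[0.05,-0.08,0.97,0,-0.5],[0.05,0,0.97,0,-0.5],[0.05,0,0,0.5,-0.5],[0.05,0,0,1,-0.5],[0.05,0,0,1,-0.5],[0.05,0,0,0.5,0],[0.05,0,0,0,0]]]'; python3 -c "
from h import *
to(.613,.213,.014,95.4)"
```

```text
time: 11.52
position: [0.5993, 0.1373, 0.1831]
tool_rot: [-0.184, -3.134, 0.001]
ft_force: [0.3, 0.4, 0.0]
grip_width: 0.183
time: 12.4
position: [0.609, 0.2125, 0.0626]
tool_rot: [0.157, -3.134, 0.002]
ft_force: [0.1, -0.9, -0.1]
grip_width: 0.181
shift units [-0.1   0.01  1.21] turn units 0.06 jaw ang 95.7 toolz [-0.004 -0.002 -1.   ] pos [0.609  0.2125 0.0626]
```

```bash
python3 -m jog '[[[0.05,-0.1,0,0.8,0],[0.05,0,0,0.35,0],[0.05,0,0,0,0],[0.4,0,0,0,0],[0.5,0,0,0,0],[0.5,0,0,-1,0],[0.5,0,0,-1,0],[0.5,0,0,-1,0],[0.5,0,0,-1,0],[0.5,0,0,-0.5,0]]]' && python3 -m jog '[[[0.5,0,-1,0,1],[0.5,0,-1,0,1],[0.5,0,-1,0,1],[0.5,0,-1,0,1],[0.5,0,-1,0,1],[0.5,0,-1,0,1],[0.5,0,0,0,1],[0.5,0,0,0,1],[0.5,0,0,0,1],[0.5,0,0,0,1]]]'
python3 - <<'E'
from h import *
to(.619,-.14,.2,39.2)
E
```

```text
time: 13.65
position: [0.6156, 0.2136, 0.202]
tool_rot: [-0.158, 3.133, 0.003]
ft_force: [0.4, -0.3, -0.1]
grip_width: 0.499
time: 14.9
position: [0.5859, -0.0234, 0.1986]
tool_rot: [-1.191, -2.907, -0.001]
ft_force: [0.7, 1.1, -0.5]
grip_width: 0.501
shift units [-2.64 -1.5  -0.04] turn units 1.25 jaw ang 45.4 toolz [-0.     0.001 -1.   ] pos [ 0.5859 -0.0234  0.1986]
```

```bash
python3 -m jog '[[[0.5,-0.9,-0.5,0,0.6],[0.5,-0.9,-0.5,0,0.6],[0.5,-0.9,-0.4,0,0],[0.5,0,0,0,0],[0.5,0,0,0,0]]]'
python3 - <<'E'
from h import *
to(.619,-.14,.2,39.2)
p,r=pose()
im,d=eyes.get_image('wrist');np.savez('/tmp/w1.npz',im=im,d=d)
# predicted pixels of ear top centre
c=eyes.camera_params('wrist');Mt=np.array(c['mount']);K=c['camera_matrix']
T=np.eye(4);T[:3,:3]=r.as_matrix();T[:3,3]=p;W=T@Mt
for q in [(.619,-.14,.092),(.6089,-.124,.092),(.526,-.211,.041)]:
    x=np.linalg.inv(W)@np.r_[q,1];th=np.arctan2(np.hypot(x[0],x[1]),x[2]);ph=np.arctan2(x[1],x[0])
    print(K[0,2]+K[0,0]*th*np.cos(ph),K[1,2]+K[0,0]*th*np.sin(ph))
t,_=eyes.get_image('side')
o=np.hstack([cv2.resize(im,(520,390)),cv2.resize(t[140:460,60:340],(280,320))[:390].copy() if 0 else cv2.copyMakeBorder(t[240:460,70:350],0,170,0,0,cv2.BORDER_CONSTANT)])
cv2.imwrite('pics/w1.png',o[...,::-1])
E
```

```text
time: 15.52
position: [0.6183, -0.1396, 0.1984]
tool_rot: [-1.335, -2.843, -0.001]
ft_force: [-0.0, 0.8, 0.5]
grip_width: 0.498
shift units [-0.02  0.01 -0.04] turn units 0.1 jaw ang 39.7 toolz [-0.     0.001 -1.   ] pos [ 0.6183 -0.1396  0.1984]
320.9267232602287 230.2404773084506
324.264095001856 205.3892102906335
192.12812611268177 211.1578699422531
```

View pics/w1.png

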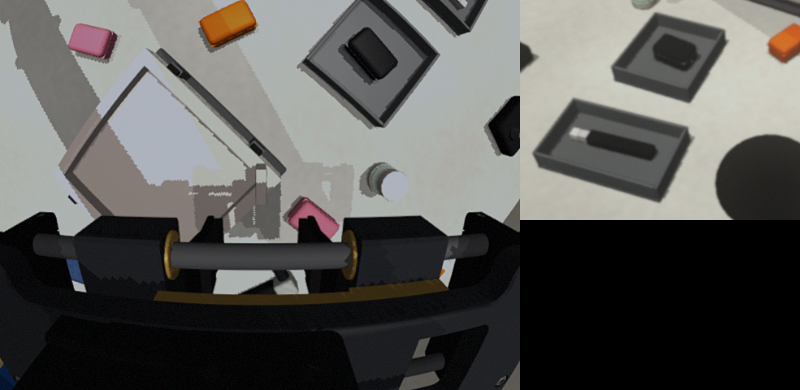

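Wrist view: the emptied tray has its ear at about (262,185), right where predicted. The side crop shows the case in the square bin and the brush in the long bin. Now lower onto the ear and pinch it gently.

```bash
python3 -m jog '[[[0.45,0,0,1,0.1],[0.45,0,0,1,0],[0.45,0,0,0.8,0],[0.45,0,0,0.5,0],[0.45,0,0,0.1,0],[0.45,0,0,0,0],[0.2,0,0,0,0],[0.05,0,0,0,0],[0.05,0,0,0,0],[0.05,0,0,0,0]]]' 20
python3 - <<'E'
from h import *
to(.619,-.14,.062,39.2);print(get_state()['ft_force'],get_state()['grip_width'])
E
```

```text
time: 16.88
position: [0.619, -0.1396, 0.0628]
tool_rot: [1.345, 2.839, 0.0]
ft_force: [0.1, 1.0, 0.7]
grip_width: 0.114
shift units [-0.01 -0.01  0.02] turn units 0.02 jaw ang 39.3 toolz [ 0.  0. -1.] pos [ 0.619  -0.1396  0.0628]
[0.08671153 1.00234263 0.74107355] 0.11398214245347132
```

```bash
python3 -m jog '[[[0,0,-0.03,-0.15,0],[0,0,-0.03,-0.15,0],[0,0,0,0,0],[0,0,0,0,0]]]'; python3 -m jog '[[[0,0,-0.035,-0.15,0],[0,0,-0.035,-0.15,0],[0,0,0,0,0],[0,0,0,0,0]]]';  python3 - <<'E'
from h import *
print(get_state()['torque'])
snap('side','s2',(250,120,450,280),4)
E
```

```text
time: 17.38
position: [0.6169, -0.1418, 0.0749]
tool_rot: [1.347, 2.838, -0.0]
ft_force: [0.5, -0.0, -0.7]
grip_width: 0.113
time: 17.88
position: [0.6149, -0.1429, 0.0866]
tool_rot: [-1.346, -2.839, -0.0]
ft_force: [0.1, -0.1, -0.9]
grip_width: 0.114
[-0.02316093 -0.09820821  0.01552901]
```

View pics/s2.png

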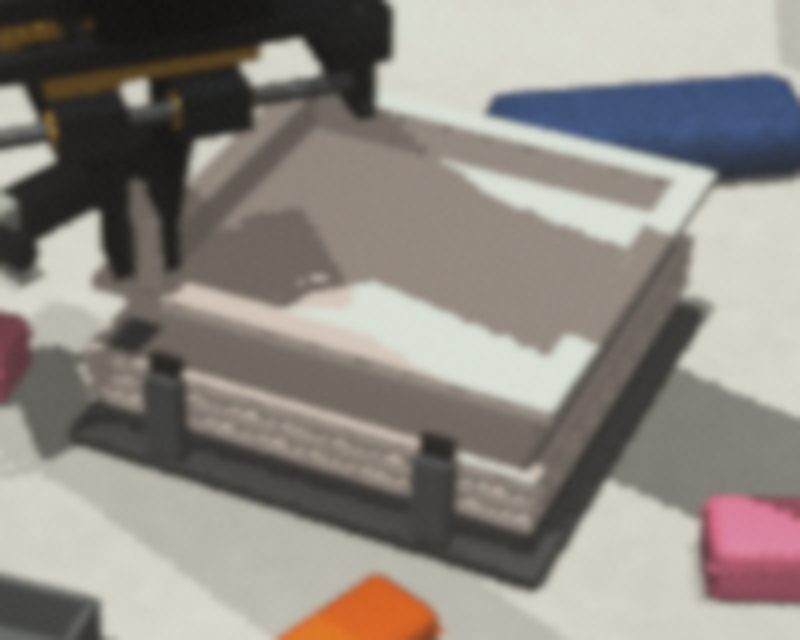

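```bash
cat >> h.py <<'E'
def rim(n='side',f='s2'):
    D=np.load('/tmp/%s.npz'%f)['d'];p=eyes.camera_params(n);K=p['camera_matrix'];T=np.array(p['pose'])
    v,u=np.mgrid[0:480,0:640];P=np.stack([(u-K[0,2])/K[0,0]*D,(v-K[1,2])/K[1,1]*D,D],-1)@T[:3,:3].T+T[:3,3];return P,D
def plane(f,n='side',z=(.03,.25),c=(.526,-.211),h=(.07,.07),dist=None,tol=.004):
    P,D=rim(n,f);Q=P[D>0];a=np.radians(-5.8)
    e=(Q[:,:2]-c)@np.array([[np.cos(a),-np.sin(a)],[np.sin(a),np.cos(a)]])
    m=(abs(e[:,0])<h[0])&(abs(e[:,1])<h[1])&(Q[:,2]>z[0])&(Q[:,2]<z[1])
    e=np.c_[e[m],np.ones(m.sum())];zz=Q[m,2];rng=np.random.default_rng(0);best=0
    for _ in range(400):
        i=rng.choice(len(zz),3,replace=False)
        try:k=np.linalg.solve(e[i],zz[i])
        except Exception:continue
        ok=abs(e@k-zz)<tol
        if ok.sum()>best:best=ok.sum();b=ok
    k=np.linalg.lstsq(e[b],zz[b],rcond=None)[0]
    print(n,f,'slope x,y, z at c',k.round(4),'inliers',best,len(zz),'floor at ear',k@[.085,.08,1],'far',k@[-.085,-.08,1])
    return k
E
python3 - <<'E'
from h import *
plane('s0');plane('t0','top')
plane('s2')
eyes_im=snap('top','t2');plane('t2','top')
E
```

```text
side s0 slope x,y, z at c [ 0.002  -0.0016  0.0425] inliers 2043 3448 floor at ear 0.042547123457654254 far 0.04246611315875248
top t0 slope x,y, z at c [ 0.001  -0.0021  0.0415] inliers 6232 8020 floor at ear 0.041381017016422716 far 0.04154910974306075
side s2 slope x,y, z at c [0.0007 0.0043 0.0656] inliers 3296 5259 floor at ear 0.06602983594559265 far 0.06521481770472702
top t2 slope x,y, z at c [0.0022 0.0066 0.0649] inliers 2076 2078 floor at ear 0.06562855673515773 far 0.06419741261161542
```

Run:
```python
from h import *
o=[cv2.resize(np.load('/tmp/%s.npz'%f)['im'][150:275,260:440],None,fx=4.4,fy=4.4*.52/1.0,interpolation=cv2.INTER_CUBIC) for f in('s0','s2')]
cv2.imwrite('pics/cmp.png',np.vstack(o)[...,::-1])
for f in('s0','s2'):
    P,D=rim('side',f)
    for u,v in [(291,210),(291,215),(291,225),(358.5,230),(358.5,240),(358.5,250),(320,218),(320,225),(320,232)]:print(f,u,v,P[int(v),int(u)].round(3))
```

```text
s0 291 210 [ 0.593 -0.117  0.061]
s0 291 215 [ 0.594 -0.118  0.049]
s0 291 225 [ 0.593 -0.115  0.032]
s0 358.5 230 [ 0.476 -0.107  0.06 ]
s0 358.5 240 [ 0.474 -0.104  0.043]
s0 358.5 250 [ 0.473 -0.103  0.023]
s0 320 218 [ 0.543 -0.118  0.057]
s0 320 225 [ 0.544 -0.12   0.041]
s0 320 232 [ 0.543 -0.119  0.028]
s2 291 210 [ 0.594 -0.119  0.059]
s2 291 215 [ 0.592 -0.114  0.052]
s2 291 225 [ 0.593 -0.114  0.032]
s2 358.5 230 [ 0.476 -0.107  0.06 ]
s2 358.5 240 [ 0.473 -0.101  0.045]
s2 358.5 250 [ 0.474 -0.104  0.023]
s2 320 218 [ 0.552 -0.141  0.038]
s2 320 225 [ 0.544 -0.121  0.041]
s2 320 232 [ 0.543 -0.119  0.028]
```

View pics/cmp.png

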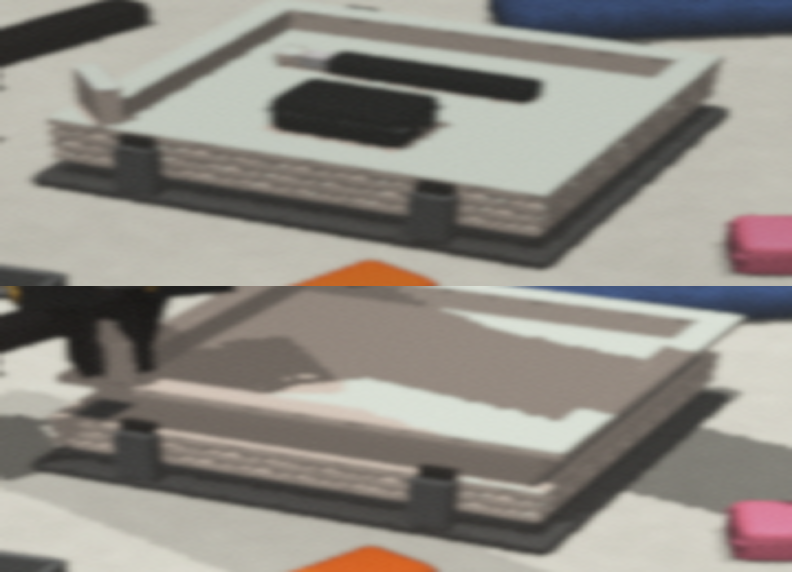

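The tray came up 24 mm level. My grip was stiff enough to hold it parallel, so this was not a peel. The stack is back down now, but it may have been lifted for a moment. I'll mend it by reseating the tray, then peeling again with a light, high pinch that lets the tray pivot.

```bash
python3 -m jog '[[[0,0,0.07,0.3,0],[0,0,0.06,0.15,0],[0,0,0,0.1,0],[0,0,0,0.03,0],[0,0,0,0,0]]]' 30;  python3 - <<'E'
from h import *
to(.619,-.1396,.0628,39.3)
snap('side','s3');plane('s3')
E
```

```text
time: 18.6
position: [0.6191, -0.1393, 0.066]
tool_rot: [-1.345, -2.838, -0.002]
ft_force: [-5.7, 3.1, 18.8]
grip_width: 0.114
shift units [-0.   -0.01  0.08] turn units -0.0 jaw ang 39.3 toolz [-0.     0.002 -1.   ] pos [ 0.6191 -0.1393  0.066 ]
side s3 slope x,y, z at c [-0.0292 -0.0016  0.0481] inliers 3410 4814 floor at ear 0.045492884702957107 far 0.05070676044139644
```

```bash
python3 -m jog '[[[0.35,0,0,-0.05,0],[0.35,0,0,0,0],[0.35,0,0,-0.8,0],[0.35,0,0,-0.7,0],[0,0.09,-1,0,0],[0,0,-1,0,0],[0,0,-0.9,0,0],[0,0,0,0.9,0],[0,0,0,0.7,0],[0,0,0,0,0]]]' 20;  python3 - <<'E'
from h import *
to(.526,-.211,.0415,39.3)
E
```

```text
time: 19.9
position: [0.5248, -0.2096, 0.059]
tool_rot: [-1.344, -2.834, 0.002]
ft_force: [-0.5, 0.5, 0.4]
grip_width: 0.005
shift units [-0.05  0.    0.44] turn units -0.01 jaw ang 39.3 toolz [-0.005  0.001 -1.   ] pos [ 0.5248 -0.2096  0.059 ]
```

```bash
python3 -m jog '[[[0,0,0,0.35,0],[0,0,0,0.1,0],[0,0,0,0,0]]]'; python3 -m jog '[[[0,0,0,0.05,0],[0,0,0,0,0]]]';  python3 - <<'E'
from h import *
snap('side','s4');plane('s4')
E
```

```text
time: 20.27
position: [0.5279, -0.2105, 0.0456]
tool_rot: [1.345, 2.838, 0.002]
ft_force: [-4.6, 2.1, 13.4]
grip_width: 0.003
time: 20.52
position: [0.528, -0.2105, 0.0453]
tool_rot: [1.345, 2.838, 0.004]
ft_force: [-7.5, 4.4, 24.9]
grip_width: 0.01
side s4 slope x,y, z at c [0.008  0.0079 0.0463] inliers 3032 8722 floor at ear 0.047584043404945445 far 0.0449546027133917
```

```bash
python3 -m jog '[[[0,0,0,-0.4,0],[0,0.1,1,0,0],[0,0.05,0.95,0,0],[0,0,0,0.35,0],[0,0,0,0.05,0],[0,0,0,0,0]]]'; python3 -m jog '[[[0,0,0,-0.4,0],[0,-1,-1,0,0],[0,-1,-1,0,0],[0,-0.1,-0.1,0,0],[0,0,0,0.35,0],[0,0,0,0.05,0],[0,0,0,0,0]]]';python3 -m jog '[[[0,0,0,-0.4,0],[0,1,0.1,0,0],[0,1,0.1,0,0],[0,1,0.1,0,0],[0,0.9,0.05,0,0],[0,0,0,0.35,0],[0,0,0,0.05,0],[0,0,0,0,0]]]'; python3 -m jog '[[[0,0,0,-0.4,0],[0,-1,-1,0,0],[0,-0.95,-1,0,0],[0,0,-0.1,0,0],[0,0,0,0.35,0],[0,0,0,0.05,0],[0,0,0,0,0]]]'
python3 - <<'E'
from h import *
snap('side','s5');plane('s5')
E
```

```text
time: 21.32
position: [0.5852, -0.1561, 0.0429]
tool_rot: [1.344, 2.836, 0.003]
ft_force: [1.7, 2.3, 8.5]
grip_width: 0.002
time: 22.2
position: [0.5717, -0.2766, 0.0451]
tool_rot: [1.344, 2.837, -0.003]
ft_force: [-7.2, -1.9, 23.5]
grip_width: 0.003
time: 23.2
position: [0.484, -0.1391, 0.0448]
tool_rot: [-1.337, -2.834, -0.013]
ft_force: [-16.4, 14.6, 45.1]
grip_width: 0.003
time: 24.08
position: [0.4688, -0.2584, 0.0428]
tool_rot: [1.342, 2.84, -0.0]
ft_force: [-6.4, -0.8, 21.9]
grip_width: 0.002
side s5 slope x,y, z at c [0.0337 0.0216 0.0468] inliers 3309 7028 floor at ear 0.05135857903882683 far 0.04217223184701961
```

```bash
python3 -m jog '[[[0,0,0,-0.4,0],[0,0.05,1,0,0],[0,0.05,1,0,0],[0,0.05,1,0,0],[0,0.05,0.9,0,0],[0,0,0,0.35,0],[0,0,0,0.08,0],[0,0,0,0,0]]]';python3 -m jog '[[[0,0,0,-0.4,0],[0,0,-1,0,0],[0,-0.1,-0.95,0,0],[0,0,0,0.35,0],[0,0,0,0.05,0],[0,0,0,0,0]]]'; python3 -m jog '[[[0,0,0,-0.9,0],[0,0,0,-0.9,0],[0.3,0,0,-0.6,0]]]'
python3 - <<'E'
from h import *
snap('side','s6');plane('s6');snap('top','t6');plane('t6','top')
to(.619,-.1396,.078,39.3)
E
```

```text
time: 25.12
position: [0.5863, -0.1503, 0.0424]
tool_rot: [1.343, 2.837, 0.012]
ft_force: [0.6, 6.5, 16.4]
grip_width: 0.007
time: 25.88
position: [0.5222, -0.2103, 0.0432]
tool_rot: [-1.349, -2.832, 0.005]
ft_force: [-16.0, -2.4, 33.8]
grip_width: 0.006
time: 26.25
position: [0.5255, -0.2057, 0.1366]
tool_rot: [-1.346, -2.838, -0.001]
ft_force: [0.1, -0.3, -0.6]
grip_width: 0.054
side s6 slope x,y, z at c [-0.0008  0.0248  0.0444] inliers 3390 6497 floor at ear 0.04629644186197737 far 0.042451253482902074
top t6 slope x,y, z at c [0.0016 0.0248 0.0436] inliers 3840 5147 floor at ear 0.045668080532205405 far 0.041434080233500425
shift units [-0.17  2.83  1.5 ] turn units -0.01 jaw ang 39.3 toolz [ 0.003  0.    -1.   ] pos [ 0.5268 -0.2062  0.1377]
```

```bash
python3 -m jog '[[[0,1,0.6,0,0],[0,0.2,0.6,0,0],[0,0,0,0.9,0],[0,0,0,0.9,0],[0,0,0,0,0]]]'; python3 -c "
from h import *
to(.5333,-.1394,.045,39.3)"
```

```text
time: 26.98
position: [0.5333, -0.1376, 0.0632]
tool_rot: [-1.345, -2.838, -0.0]
ft_force: [-1.2, 1.9, 9.4]
grip_width: 0.002
shift units [-0.04 -0.03  0.45] turn units 0.0 jaw ang 39.3 toolz [-0.001  0.001 -1.   ] pos [ 0.5333 -0.1376  0.0632]
```

```bash
python3 -m jog '[[[0,0,0,0.08,0],[0,0,0,0,0]]]';python3 -m jog '[[[0,0,0,0.05,0],[0,0,0,0,0]]]'
python3 - <<'E'
from h import *
snap('side','s7');plane('s7')
E
```

```text
time: 27.22
position: [0.5338, -0.1377, 0.0624]
tool_rot: [-1.345, -2.839, -0.003]
ft_force: [-6.0, 2.5, 19.6]
grip_width: 0.005
time: 27.48
position: [0.5341, -0.1378, 0.0617]
tool_rot: [-1.345, -2.839, -0.005]
ft_force: [-7.5, 3.3, 27.9]
grip_width: 0.006
side s7 slope x,y, z at c [-0.0005  0.024   0.0442] inliers 2455 3864 floor at ear 0.04612156597222381 far 0.042357828265640336
```

```bash
python3 -m jog '[[[0,0,0,-0.35,0],[0,-0.9,0.9,0,0],[0,0,0,0.3,0],[0,0,0,0.05,0],[0,0,0,0,0]]]';python3 -m jog '[[[0,0,0,-0.35,0],[0,0.9,-0.9,0,0],[0,0.9,-0.9,0,0],[0,0,0,0.3,0],[0,0,0,0.05,0],[0,0,0,0,0]]]'
python3 - <<'E'
from h import *
snap('side','s8',(250,140,450,280),4);plane('s8')
E
```

```text
time: 28.15
position: [0.5889, -0.1432, 0.0624]
tool_rot: [1.341, 2.831, 0.007]
ft_force: [3.5, 2.0, 17.1]
grip_width: 0.0
time: 28.9
position: [0.4805, -0.1341, 0.0581]
tool_rot: [-1.346, -2.837, 0.003]
ft_force: [-2.4, -2.2, -0.4]
grip_width: 0.007
side s8 slope x,y, z at c [-0.0002  0.0267  0.0443] inliers 1504 1571 floor at ear 0.04640026571146568 far 0.04216144316914764
```

View pics/s8.png

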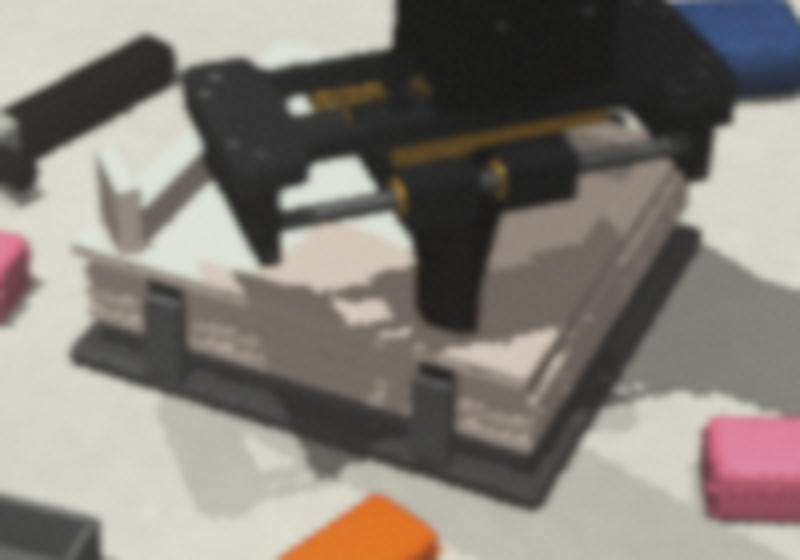

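```bash
python3 -m jog '[[[0.1,0,0,-1,0],[0.4,-0.1,0,-0.9,0],[0.4,-0.55,0.9,0,0],[0.4,-0.55,0.9,0,0],[0.4,-0.55,0.85,0,0],[0.4,-0.4,0,0,0],[0.4,0,0,0,0]]]'
python3 - <<'E'
from h import *
to(.619,-.1396,.068,39.3)
im,d=snap('top','t8');P,D=rim('top','t8')
# rim points: z within 0.055-.07 excluding gripper; measure y-edges via -y and -x edge
a=np.radians(-5.8);e=(P[...,:2]-[.526,-.211])@np.array([[np.cos(a),-np.sin(a)],[np.sin(a),np.cos(a)]])
for f in('t0','t6'):
    P,D=rim('top',f);e=(P[...,:2]-[.526,-.211])@np.array([[np.cos(a),-np.sin(a)],[np.sin(a),np.cos(a)]])
    m=(D>0)&(P[...,2]>.054)&(P[...,2]<.072)&(abs(e[...,0])<.12)&(abs(e[...,1])<.12)
    m1=m&(abs(e[...,0])<.04);m2=m&(abs(e[...,1])<.04)
    print(f,'y',np.percentile(e[m1][:,1],[.5,99.5]).round(4),'x',np.percentile(e[m2][:,0],[.5,99.5]).round(4))
E
```

```text
time: 29.82
position: [0.618, -0.1346, 0.1342]
tool_rot: [-1.348, -2.837, 0.004]
ft_force: [0.0, -0.7, -0.9]
grip_width: 0.398
shift units [-0.11 -0.06  1.65] turn units -0.03 jaw ang 39.2 toolz [-0.002 -0.002 -1.   ] pos [ 0.618  -0.1346  0.1342]
t0 y [-0.0957  0.094 ] x [-0.0976  0.1017]
t6 y [0.0835 0.0977] x [-0.0939  0.1059]
```

```bash
python3 -m jog '[[[0.4,-0.1,0.08,0.8,0],[0.4,0,0,0.7,0],[0.4,0,0,0.1,0],[0.4,0,0,0,0],[0,0,0,0,0],[0,0,0,0,0],[0,0,0,0,0]]]' 30
python3 - <<'E'
from h import *
to(.619,-.1396,.0628,39.3)
E
```

```text
time: 30.75
position: [0.6235, -0.1342, 0.0715]
tool_rot: [1.345, 2.838, -0.0]
ft_force: [-3.0, -1.7, 1.7]
grip_width: 0.144
shift units [-0.03 -0.17  0.22] turn units -0.0 jaw ang 39.3 toolz [ 0. -0. -1.] pos [ 0.6235 -0.1342  0.0715]
```

```bash
python3 -m jog '[[[0,0,-0.1,0,0],[0,-0.03,-0.1,0,0],[0,0,0,0.15,0],[0,0,0,0.1,0],[0,0,0,0,0]]]'
python3 - <<'E'
from h import *
to(.619,-.1396,.0628,39.3)
snap('side','s9');plane('s9')
E
```

```text
time: 31.38
position: [0.6219, -0.1394, 0.0669]
tool_rot: [1.341, 2.834, 0.008]
ft_force: [-2.5, 4.1, 27.7]
grip_width: 0.125
shift units [ 0.04 -0.06  0.1 ] turn units 0.01 jaw ang 39.4 toolz [ 0.008  0.002 -1.   ] pos [ 0.6219 -0.1394  0.0669]
side s9 slope x,y, z at c [-0.1147  0.0063  0.0524] inliers 3147 4619 floor at ear 0.043126716169579075 far 0.06160537112947629
```

```bash
python3 -m jog '[[[0.4,0,0,-0.2,0],[0.4,0,0,0,0],[0.4,0,0,-1,0],[0.4,0,0,-1,0],[0.1,-0.8,-0.8,0,0],[0,-1,-1,0,0],[0,-1,-1,0,0],[0,0,0,0,0]]]'
python3 - <<'E'
from h import *
cat=None
snap('side','s10');plane('s10');snap('top','t10');plane('t10','top')
a=np.radians(-5.8);Rm=np.array([[np.cos(a),-np.sin(a)],[np.sin(a),np.cos(a)]])
for n,f in(('top','t0'),('side','s0'),('top','t10'),('side','s10')):
    P,D=rim(n,f);e=(P[...,:2]-[.526,-.211])@Rm
    m=(D>0)&(P[...,2]>.055)&(P[...,2]<.074)&(abs(e[...,0])<.12)&(abs(e[...,1])<.12)
    out=[]
    for c in(-.05,0,.05):
        q=m&(abs(e[...,0]-c)<.012);w_=e[q][:,1];q2=m&(abs(e[...,1]-c)<.012);v_=e[q2][:,0]
        out+=[np.percentile(w_,[1,99]).round(4).tolist() if len(w_)>9 else None,np.percentile(v_,[1,99]).round(4).tolist() if len(v_)>9 else None]
    print(f,'y,x alternating',out)
to(.526,-.211,.06,39.3)
E
```

```text
time: 32.42
position: [0.5979, -0.305, 0.148]
tool_rot: [-1.36, -2.83, 0.008]
ft_force: [0.5, 0.0, -0.3]
grip_width: 0.045
side s10 slope x,y, z at c [-0.0011  0.0246  0.0443] inliers 3364 3630 floor at ear 0.046218975901448495 far 0.042465332740183465
top t10 slope x,y, z at c [0.001  0.0241 0.0436] inliers 8007 8365 floor at ear 0.04557647069037418 far 0.04154628170334382
t0 y,x alternating [[-0.1016, 0.0985], [-0.0972, 0.1021], [-0.0951, 0.0937], [-0.0975, 0.1018], [-0.0992, 0.0981], [-0.0978, 0.101]]
s0 y,x alternating [[-0.0985, 0.1005], [-0.1003, 0.0994], [-0.0942, 0.0952], [-0.1008, 0.0996], [-0.0971, 0.1018], [-0.1008, 0.0947]]
t10 y,x alternating [[-0.1001, 0.0974], [-0.0984, 0.1008], [-0.094, 0.0959], [-0.0986, 0.1007], [-0.0986, 0.0979], [-0.0987, 0.1009]]
s10 y,x alternating [[-0.0995, 0.0996], [-0.1015, 0.0977], [-0.0932, 0.0974], [-0.1015, 0.0987], [-0.0971, 0.1], [-0.1018, 0.0968]]
shift units [ 2.87 -0.08  2.2 ] turn units -0.04 jaw ang 39.1 toolz [-0.002  0.001 -1.   ] pos [ 0.601  -0.2982  0.1476]
```

```bash
python3 -c "
from h import *
to(.534,-.138,.066,39.3)"; python3 -m jog '[[[0,1,0.4,0,0],[0,1,0.4,0,0],[0,1,0.3,0.5,0],[0,1,0.1,0.6,0],[0,0.15,0,0.6,0],[0,0,0,0,0]]]'; python3 -c "
from h import *
to(.534,-.138,.066,39.3)"
```

```text
shift units [4.16 1.23 2.05] turn units -0.04 jaw ang 39.1 toolz [-0.002  0.001 -1.   ] pos [ 0.601  -0.2982  0.1476]
time: 33.28
position: [0.5327, -0.1353, 0.0791]
tool_rot: [-1.338, -2.838, 0.001]
ft_force: [-0.5, 0.1, -0.5]
grip_width: 0.007
shift units [-0.07 -0.02  0.33] turn units 0.04 jaw ang 39.5 toolz [-0.004  0.002 -1.   ] pos [ 0.5327 -0.1353  0.0791]
```

```bash
python3 -m jog '[[[0,0,0,0.4,0],[0,0,0,0.12,0],[0,0,0,0,0]]]';python3 -m jog '[[[0,-0.08,-0.06,0,0],[0,-0.04,-0.03,0.05,0],[0,0,0,0,0]]]'
python3 - <<'E'
from h import *
snap('side','s11');plane('s11')
E
```

```text
time: 33.65
position: [0.5362, -0.139, 0.0628]
tool_rot: [1.346, 2.837, 0.004]
ft_force: [-4.6, 2.3, 17.8]
grip_width: 0.005
time: 34.02
position: [0.5368, -0.1403, 0.0613]
tool_rot: [-1.343, -2.838, -0.013]
ft_force: [-6.1, 11.7, 24.3]
grip_width: 0.005
side s11 slope x,y, z at c [-0.0012  0.0245  0.0442] inliers 2469 4195 floor at ear 0.046093430229383406 far 0.04236934430693258
```

The +y side won't press in past 4 mm proud, but the far corner and the −y side are seated again. With the clock at 34 s, I go on and redo the peel properly with a light, high pinch.

```bash
python3 -m jog '[[[0.2,0,0,-1,0],[0.4,0,0,-0.8,0],[0.4,-0.7,0.8,0,0],[0.4,-0.7,0.8,0,0],[0.4,0,0,0,0],[0.4,0,0,0,0]]]'; python3 -c "
from h import *
to(.619,-.139,.082,39.3)"
```

```text
time: 34.83
position: [0.6188, -0.1485, 0.1296]
tool_rot: [-1.347, -2.837, 0.002]
ft_force: [0.3, -0.9, -0.1]
grip_width: 0.394
shift units [0.18 0.16 1.19] turn units -0.02 jaw ang 39.2 toolz [-0.002 -0.001 -1.   ] pos [ 0.6188 -0.1485  0.1296]
```

```bash
python3 -m jog '[[[0.4,0.18,0.15,0.7,0],[0.4,0,0,0.5,0],[0.4,0,0,0,0],[0,0,0,0,0],[0,0,0,0,0],[0,0,0,0,0]]]' 8;  python3 -m jog '[[[0,0,-0.03,-0.1,0],[0,0,-0.03,-0.1,0],[0,0,-0.02,-0.1,0],[0,0,0,0,0]]]'
python3 - <<'E'
from h import *
snap('side','s12');plane('s12');print(get_state()['torque'])
E
```

```text
time: 35.58
position: [0.6201, -0.1383, 0.0829]
tool_rot: [1.345, 2.838, 0.001]
ft_force: [-0.5, 0.6, 0.2]
grip_width: 0.144
time: 36.08
position: [0.6175, -0.1402, 0.0947]
tool_rot: [1.346, 2.838, 0.001]
ft_force: [0.6, -0.9, -1.1]
grip_width: 0.118
side s12 slope x,y, z at c [0.0031 0.0304 0.0551] inliers 3302 4717 floor at ear 0.05783531710156211 far 0.05243489137506802
[ 0.01399382 -0.04360629 -0.02958138]
```

```bash
cat >> h.py <<'E'
def edges(n,f,dz=0):
    a=np.radians(-5.8);Rm=np.array([[np.cos(a),-np.sin(a)],[np.sin(a),np.cos(a)]])
    P,D=rim(n,f);e=(P[...,:2]-[.526,-.211])@Rm
    m=(D>0)&(P[...,2]>.055+dz)&(P[...,2]<.074+dz)&(abs(e[...,0])<.12)&(abs(e[...,1])<.12);o=[]
    for c in(-.05,0,.03):
        for k in(1,0):
            q=e[m&(abs(e[...,1-k]-c)<.012)][:,k]
            o+=[np.percentile(q,[1,99]).round(4).tolist() if len(q)>9 else None]
    print(f,'y,x alternating',o)
E
python3 - <<'E'
from h import *
edges('side','s0');edges('side','s12',.012)
snap('top','t12');edges('top','t0');edges('top','t12',.012);to(.619,-.1396,.0779,39.3)
E
```

```text
s0 y,x alternating [[-0.0985, 0.1005], [-0.1003, 0.0994], [-0.0942, 0.0952], [-0.1008, 0.0996], [-0.0947, 0.0955], [-0.1007, 0.0971]]
s12 y,x alternating [[-0.0945, 0.0973], [-0.1029, 0.0969], [-0.0933, 0.0967], [-0.1034, 0.097], [-0.0936, 0.0968], [-0.1031, 0.0957]]
t0 y,x alternating [[-0.1016, 0.0985], [-0.0972, 0.1021], [-0.0951, 0.0937], [-0.0975, 0.1018], [-0.0949, 0.0941], [-0.0972, 0.1007]]
t12 y,x alternating [[-0.0946, -0.0803], [-0.1001, 0.0992], [-0.0947, -0.0799], [-0.1004, -0.0864], [-0.0948, -0.08], None]
shift units [-0.02  0.04  0.41] turn units -0.0 jaw ang 39.3 toolz [ 0.  0. -1.] pos [ 0.6172 -0.1399  0.0942]
```

```bash
python3 -m jog '[[[0,-0.06,0.03,0.1,0],[0,0,0,0.15,0],[0,0,0,0.08,0],[0,0,0,0,0],[0.4,0,0,0,0],[0.4,0,0,-0.6,0],[0.4,0,0,-0.7,0],[0,0.5,-0.8,0,0],[0,0.6,-0.8,0,0],[0,0,0,0,0]]]'
python3 - <<'E'
from h import *
snap('side','s13');plane('s13');snap('top','t13');edges('side','s13');edges('top','t13')
to(.5345,-.135,.066,39.3)
E
```

```text
time: 37.42
position: [0.539, -0.148, 0.1323]
tool_rot: [-1.348, -2.834, -0.003]
ft_force: [0.2, 0.6, -0.1]
grip_width: 0.146
side s13 slope x,y, z at c [-0.0003 -0.0257  0.0443] inliers 3493 5372 floor at ear 0.04226263853343968 far 0.04642847418975884
s13 y,x alternating [[-0.0968, 0.0991], [-0.1005, 0.0993], [-0.0974, 0.0937], [-0.1009, 0.0994], [-0.0969, 0.0943], [-0.1012, 0.0988]]
t13 y,x alternating [None, None, [0.089, 0.0926], None, None, None]
shift units [0.36 0.04 1.68] turn units -0.0 jaw ang 39.3 toolz [ 0.001  0.001 -1.   ] pos [ 0.5424 -0.1471  0.1331]
```

```bash
python3 -c "
from h import *
to(.518,-.287,.066,39.3)"; python3 -m jog '[[[0,-0.9,-0.9,0,0],[0,-0.9,-0.9,0,0],[0,-0.8,-0.9,0,0],[0,0,0,0.8,0],[0,0,0,0.7,0],[0,0,0,0,0]]]'; python3 -c "
from h import *
to(.518,-.287,.066,39.3)"
```

```text
shift units [-2.32 -2.69  1.67] turn units -0.0 jaw ang 39.3 toolz [ 0.001  0.001 -1.   ] pos [ 0.5424 -0.1471  0.1331]
time: 38.28
position: [0.5238, -0.2956, 0.0706]
tool_rot: [-1.343, -2.835, 0.002]
ft_force: [-0.5, -0.2, 0.3]
grip_width: 0.005
shift units [0.26 0.03 0.12] turn units 0.0 jaw ang 39.3 toolz [-0.005  0.001 -1.   ] pos [ 0.5238 -0.2956  0.0706]
```

```bash
python3 -m jog '[[[0,0.1,0,0.2,0],[0,0,0,0.1,0],[0,0,0,0,0]]]';python3 -m jog '[[[0,0.06,0.05,0.05,0],[0,0.04,0.03,0.02,0],[0,0,0,0,0]]]'
python3 - <<'E'
from h import *
snap('side','s14');plane('s14');edges('side','s14')
E
```

```text
time: 38.65
position: [0.5231, -0.2937, 0.0644]
tool_rot: [1.344, 2.837, 0.003]
ft_force: [-4.7, 3.5, 16.0]
grip_width: 0.007
time: 39.02
position: [0.5232, -0.2936, 0.0642]
tool_rot: [1.345, 2.83, -0.005]
ft_force: [-7.3, -2.5, 24.3]
grip_width: 0.004
side s14 slope x,y, z at c [-0.0005 -0.0236  0.0442] inliers 3512 6371 floor at ear 0.04223687720399439 far 0.04610100067023693
s14 y,x alternating [[-0.0965, 0.0991], [-0.1005, 0.0989], [-0.0963, 0.0935], [-0.1006, 0.0994], [-0.0962, 0.0941], [-0.101, 0.0992]]
```

```bash
python3 -m jog '[[[0,0,0,-0.3,0],[0,0.9,-1,0,0],[0,0,0,0.25,0],[0,0,0,0.06,0],[0,0,0,0,0]]]';python3 -m jog '[[[0,0,0,-0.3,0],[0,-1,1,0,0],[0,-1,1,0,0],[0,0,0,0.25,0],[0,0,0,0.06,0],[0,0,0,0,0]]]'
python3 - <<'E'
from h import *
snap('side','s15');plane('s15');edges('side','s15')
E
```

```text
time: 39.7
position: [0.4622, -0.2867, 0.0631]
tool_rot: [-1.345, -2.826, -0.004]
ft_force: [-29.0, 10.4, 56.0]
grip_width: 0.007
time: 40.45
position: [0.5902, -0.2954, 0.0633]
tool_rot: [1.332, 2.827, 0.01]
ft_force: [8.5, 3.5, 16.2]
grip_width: 0.007
side s15 slope x,y, z at c [-0.0602 -0.016   0.0484] inliers 3331 5024 floor at ear 0.04203597860919374 far 0.05484101471534483
s15 y,x alternating [[-0.0966, 0.0988], [-0.0988, 0.1009], [-0.0971, 0.0941], [-0.0987, 0.1017], [-0.0959, 0.0944], [-0.0989, 0.1006]]
```

```bash
python3 -m jog '[[[0.2,0,0,-1,0],[0.4,0,0,-0.7,0],[0.4,1,0.9,0,0],[0.4,1,0.9,0,0],[0.4,0.6,0.9,0,0],[0.4,0,0.2,0,0],[0.4,0,0,0,0]]]' 3
python3 - <<'E'
from h import *
to(.619,-.14,.081,39.3);snap('side','s16');plane('s16');edges('side','s16')
E
```

```text
time: 41.38
position: [0.605, -0.1427, 0.1255]
tool_rot: [1.343, 2.839, -0.001]
ft_force: [-0.7, -0.7, -0.1]
grip_width: 0.398
shift units [-0.17  0.31  1.11] turn units 0.01 jaw ang 39.4 toolz [ 0.    -0.001 -1.   ] pos [ 0.605  -0.1427  0.1255]
side s16 slope x,y, z at c [-0.0326 -0.0206  0.0469] inliers 3486 5253 floor at ear 0.0424674187086464 far 0.05131212958336448
s16 y,x alternating [[-0.0943, 0.0989], [-0.1031, 0.0985], [-0.095, 0.0956], [-0.1017, 0.0992], [-0.0963, 0.095], [-0.1012, 0.0993]]
```

```bash
python3 -m jog '[[[0.4,-0.17,0.3,0.6,0],[0.4,0,0,0.5,0],[0.4,0,0,0,0],[0,0,0,0,0],[0,0,0,0,0],[0,0,0,0,0]]]' 3;  python3 -m jog '[[[0,0,-0.02,-0.2,0],[0,0,-0.04,-0.2,0],[0,0,-0.04,-0.2,0],[0,0,0,0,0]]]'
python3 - <<'E'
from h import *
snap('side','s17');plane('s17');edges('side','s17',.01)
E
```

```text
time: 42.18
position: [0.6186, -0.1408, 0.0821]
tool_rot: [1.345, 2.838, 0.001]
ft_force: [0.5, 0.0, -0.3]
grip_width: 0.147
time: 42.68
position: [0.6156, -0.1436, 0.1064]
tool_rot: [1.346, 2.837, 0.001]
ft_force: [-0.4, -0.9, -1.2]
grip_width: 0.12
side s17 slope x,y, z at c [0.0797 0.0456 0.0564] inliers 3268 4927 floor at ear 0.06679814567634614 far 0.04595355768962623
s17 y,x alternating [[-0.0965, 0.0938], [-0.0998, 0.0989], [-0.0983, 0.0931], [-0.1004, 0.0994], [-0.0986, 0.0931], [-0.1004, 0.0904]]
```

```bash
python3 -m jog '[[[0,0,-0.07,-0.2,0],[0,0,-0.07,-0.2,0],[0,0,-0.08,-0.2,0],[0,0,0,0,0]]]'
python3 - <<'E'
from h import *
snap('side','s18');plane('s18',tol=.003)
E
```

```text
time: 43.22
position: [0.6086, -0.1495, 0.1304]
tool_rot: [1.346, 2.837, 0.001]
ft_force: [-0.5, -1.3, -0.8]
grip_width: 0.132
side s18 slope x,y, z at c [0.1543 0.1222 0.0689] inliers 2873 5454 floor at ear 0.09179547235258981 far 0.04601739382328734
```

```bash
python3 -m jog '[[[0,0,-0.09,-0.2,0],[0,0,-0.1,-0.2,0],[0,0,-0.1,-0.2,0],[0,0,0,0,0]]]'
python3 - <<'E'
from h import *
snap('side','s19',(250,110,450,260),4);plane('s19',tol=.003)
E
```

```text
time: 43.78
position: [0.5995, -0.1569, 0.1544]
tool_rot: [1.346, 2.837, 0.001]
ft_force: [0.9, 0.2, -1.4]
grip_width: 0.143
side s19 slope x,y, z at c [0.2384 0.2059 0.0825] inliers 2415 5179 floor at ear 0.11928290442676324 far 0.0458118801638613
```

View pics/s19.png

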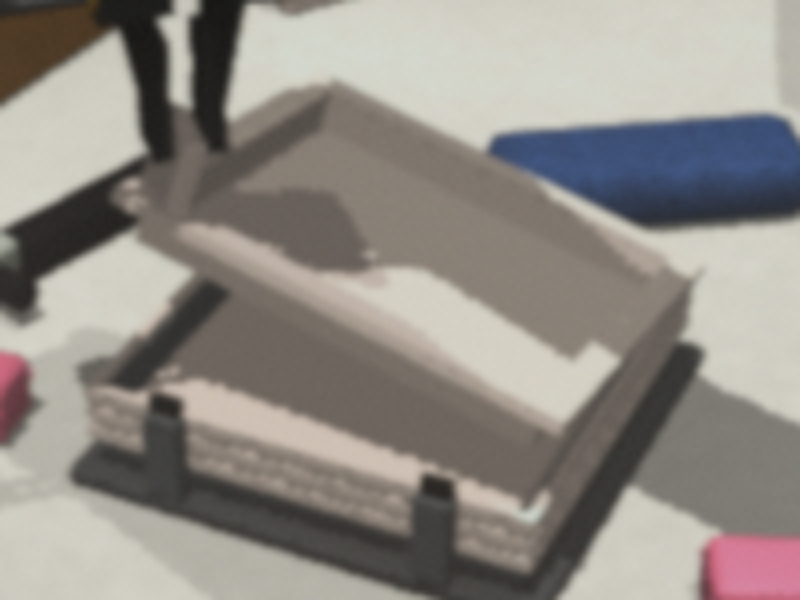

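Proper peel now: the tray is tilted about 0.31 rad with its far corner (690,290) still resting in the stack and the trays below down. Now lift clear, then squeeze to level it.

```bash
python3 -m jog '[[[0,0,0,-0.3,0],[0,0,0,-0.4,0],[0,0,0,-0.5,0],[0,0,0,-0.5,0]]]' 8; python3 -m jog '[[[0,0,0,0,0],[0,0,0,-0.3,0],[0,0,0,-0.3,0],[0,0,0,0,0]]]' 60
python3 - <<'E'
from h import *
p,_=pose();o=p[:2]-np.array([.0927,.071]);snap('side','s20');plane('s20',z=(.08,.3),c=o)
E
```

```text
time: 44.32
position: [0.5997, -0.1563, 0.2233]
tool_rot: [1.345, 2.838, 0.001]
ft_force: [0.3, -0.7, -0.6]
grip_width: 0.133
time: 44.82
position: [0.5999, -0.1565, 0.2464]
tool_rot: [1.345, 2.837, 0.001]
ft_force: [0.4, 0.3, -1.0]
grip_width: 0.105
side s20 slope x,y, z at c [0.1513 0.123  0.1813] inliers 2612 2612 floor at ear 0.20404452446099625 far 0.15864412063082528
```

```bash
python3 -m jog '[[[0,0,0,0,0],[0,0,0,0,0]]]'
python3 - <<'E'
from h import *
p,_=pose();o=p[:2]-np.array([.0927,.071]);snap('side','s21',(230,40,430,190),4);plane('s21',z=(.08,.3),c=o)
E
```

```text
time: 45.12
position: [0.5991, -0.156, 0.2449]
tool_rot: [-1.345, -2.838, 0.0]
ft_force: [-0.2, -0.3, 0.2]
grip_width: 0.106
side s21 slope x,y, z at c [0.1481 0.1234 0.18  ] inliers 2615 2615 floor at ear 0.2024786746701495 far 0.15755119157362876
```

View pics/s21.png

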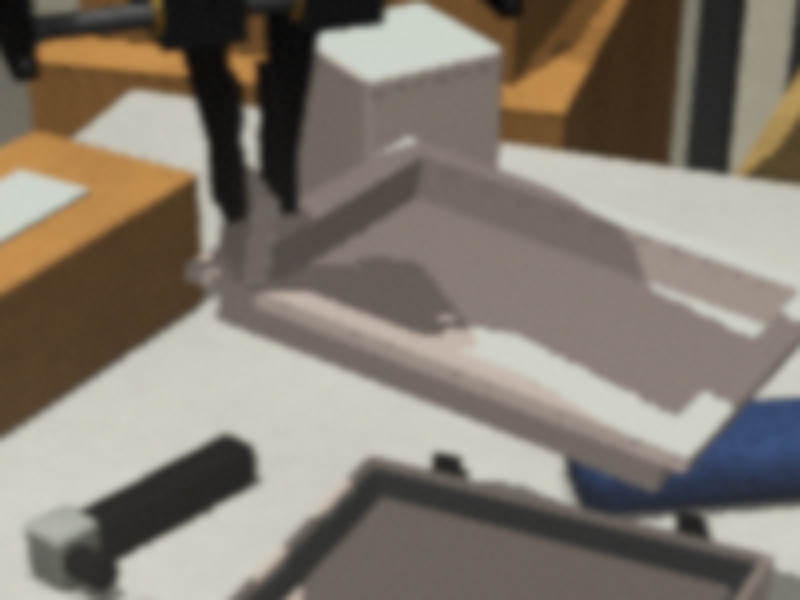

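The tray is held by only about 8 mm of the ear and droops about 11°. I'll carry it over the mat, rest it there without letting go, slide the grip deeper down the ear, and lift again.

```bash
python3 -c "
from h import *
to(.508,.25,.245,39.3)"
```

```text
shift units [9.3  4.66 0.  ] turn units -0.01 jaw ang 39.3 toolz [-0.001  0.    -1.   ] pos [ 0.5991 -0.1561  0.2449]
```

```bash
python3 -m jog '[[[0,0.3,0.15,0,0],[0,0.6,0.3,0,0],[0,0.8,0.4,0,0],[0,0.8,0.4,0,0],[0,0.8,0.4,0,0],[0,0.8,0.4,0,0],[0,0.8,0.4,0,0],[0,0.8,0.4,0,0],[0,0.8,0.4,0,0],[0,0.8,0.4,0,0]]]' && python3 -m jog '[[[0,0.8,0.4,0,0],[0,0.7,0.35,0,0],[0,0.3,0.16,0,0],[0,0,0,0.5,0],[0,0,0,0.8,0],[0,0,0,0.8,0],[0,0,0,0.4,0],[0,0,0,0,0]]]'
python3 - <<'E'
from h import *
p,_=pose();o=p[:2]-np.array([.0927,.071]);to(.508,.25,.1,39.3);snap('top','t22');plane('t22','top',z=(.02,.3),c=o);print(get_state()['grip_width'],o)
E
```

```text
time: 46.42
position: [0.5266, 0.1643, 0.2455]
tool_rot: [-1.344, -2.839, -0.001]
ft_force: [0.2, -0.4, -1.0]
grip_width: 0.107
time: 47.42
position: [0.5097, 0.2404, 0.1447]
tool_rot: [-1.346, -2.838, 0.003]
ft_force: [0.5, 0.2, 0.2]
grip_width: 0.107
shift units [0.21 0.12 1.12] turn units -0.01 jaw ang 39.2 toolz [-0.001 -0.001 -1.   ] pos [0.5097 0.2404 0.1447]
top t22 slope x,y, z at c [0.149  0.1214 0.0783] inliers 8219 11258 floor at ear 0.10071622715668668 far 0.055969599215709064
0.10367240246931994 [0.41696662 0.16937633]
```

```bash
python3 -m jog '[[[0,0.1,0.05,0.4,0],[0,0.1,0.05,0.4,0],[0,0,0,0.3,0],[0,0,0,0,0]]]' && python3 -m jog '[[[0,0,0,0,0],[0,0,0.08,0.3,0],[0,0,0.07,0.3,0],[0,0,0.06,0.3,0],[0,0,0.05,0.2,0],[0,0,0,0,0]]]' 4
python3 - <<'E'
from h import *
p,_=pose();o=p[:2]-np.array([.0927,.071]);snap('top','t23');plane('t23','top',z=(.0,.3),c=o);print(o)
E
```

```text
time: 47.98
position: [0.5073, 0.2493, 0.0999]
tool_rot: [-1.345, -2.838, 0.004]
ft_force: [0.0, -0.4, -1.0]
grip_width: 0.114
time: 48.72
position: [0.5158, 0.256, 0.0564]
tool_rot: [-1.346, -2.838, 0.003]
ft_force: [-1.0, 0.0, -0.5]
grip_width: 0.112
top t23 slope x,y, z at c [0.0271 0.0075 0.0084] inliers 6594 9953 floor at ear 0.011274778522359166 far 0.005472951534441533
[0.42305146 0.18501421]
```

```bash
python3 -m jog '[[[0,0,0,0.2,0],[0,0,0,0.2,0],[0,0,0,0.1,0],[0,0,0,0.05,0],[0,0,0,0,0]]]' 3 && python3 -m jog '[[[0,0,0,0,0],[0,0,0,0,0],[0,0,0,0,0]]]' 60
python3 - <<'E'
from h import *
p,_=pose();o=p[:2]-np.array([.0927,.071]);snap('top','t24');plane('t24','top',z=(.0,.3),c=o);print(o)
E
```

```text
time: 49.4
position: [0.5167, 0.2567, 0.0357]
tool_rot: [1.345, 2.838, 0.001]
ft_force: [2.5, 1.5, 4.3]
grip_width: 0.12
time: 49.78
position: [0.5162, 0.2563, 0.0365]
tool_rot: [-1.346, -2.838, -0.0]
ft_force: [0.7, 0.3, 11.2]
grip_width: 0.11
top t24 slope x,y, z at c [-0.0247 -0.0236  0.0089] inliers 6417 9702 floor at ear 0.0049441456516943665 far 0.01291288259882991
[0.4235227  0.18530845]
```

```bash
python3 -m jog '[[[0,0,0,-0.2,0],[0,0,0,-0.5,0],[0,0,0,-0.8,0],[0,0,0,-0.8,0],[0,0,0,-0.8,0],[0,0,0,-0.8,0],[0,0,0,-0.6,0],[0,0,0,-0.3,0],[0,0,0,0,0],[0,0,0,0,0]]]'
python3 - <<'E'
from h import *
p,_=pose();o=p[:2]-np.array([.0927,.071]);snap('top','t25');snap('side','s25');plane('t25','top',z=(.1,.3),c=o);plane('s25',z=(.1,.3),c=o);print(o,p)
t=np.load('/tmp/t25.npz')['im'];s=np.load('/tmp/s25.npz')['im']
cv2.imwrite('pics/f.png',np.hstack([cv2.resize(t,(400,300)),cv2.resize(s,(400,300))])[...,::-1])
E
```

```text
time: 51.08
position: [0.5155, 0.256, 0.2262]
tool_rot: [-1.345, -2.838, 0.003]
ft_force: [0.2, 0.0, -1.9]
grip_width: 0.112
top t25 slope x,y, z at c [-0.0104 -0.0085  0.1961] inliers 11444 11458 floor at ear 0.19448832141879965 far 0.19761920407422387
side s25 slope x,y, z at c [-0.0124 -0.0081  0.1972] inliers 15204 15238 floor at ear 0.1955353619377996 far 0.19893730649128663
[0.42280573 0.18504503] [0.51550573 0.25604503 0.22623022]
```

View pics/f.png

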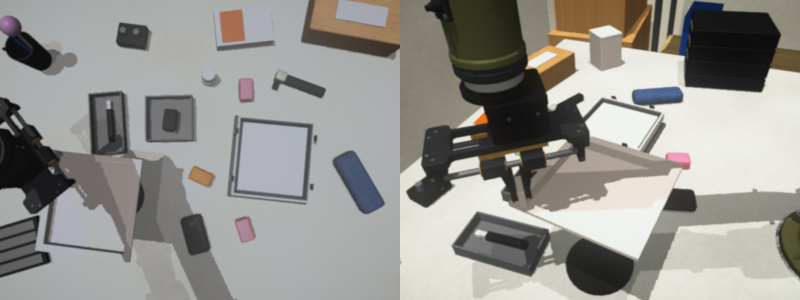

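Run:
```python
from h import *
P,D=rim('top','t25');m=(D>0)&(P[...,2]>.18)&(P[...,2]<.23)&(abs(P[...,0]-.423)<.14)&(abs(P[...,1]-.185)<.14)
h=cv2.minAreaRect(P[m][:,:2].astype(np.float32)*1000);print(h)
s=get_state();print(s['time'],s['position'],s['grip_width'],s['ft_force'])
print(job.close_job())
```

```text
((424.5236511230469, 182.51028442382812), (192.2291717529297, 201.22251892089844), 84.28800964355469)
51.175 [0.51557968 0.25606456 0.2261818 ] 0.10681053518816219 [ 0.59495333 -0.10698153 -1.24398905]
the job is handed in; nothing more can be done
None
```

I handed the job in at 51 s with every item in its place, but the first pull on the tray was not a proper peel and may count against it.

**End state:** The charging case is in the square bin and the brush is in the long bin, both seen in the last pictures. The arm still holds the tray over the mat, with its middle at about (0.425, 0.183) and the mat's centre at (0.426, 0.181). The tray is face up, level to within about 1°, with its underside about 19 cm above the desk. The trays below are down, and nothing else on the desk was moved on purpose or looks moved.

**What did not go as asked:**
- **First pull:** I gripped the ear too firmly, so the tray came off its nubs almost level. The trays below may have been lifted for a moment; they were fully down in the next picture.
- **Reseating:** I set the tray back and pressed it down, but it never clicked fully home. One side or corner stayed about 4 to 9 mm high.
- **Force:** While pressing it back with the fingertips, the wrist sensor read up to 56 N vertically (about 64 N in all). The wrist limit is 120 N. If the 40 N limit also covers the fingertips, this broke it.
- **Second peel:** This one went as asked in shape, with the ear corner raised to about 0.31 rad while the far corner stayed in the stack and the trays below stayed down. The far corner rested about 3 mm above its seat, and the nubs were not holding fully by then.
- **Regrip:** The tray then drooped about 11° in the light grip. I rested it briefly on the mat without letting go, slid the grip further down the ear, and lifted it again.

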